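# Set a click-stop microscope zoom by feel

## Robot

A 6-joint arm with a two-finger parallel gripper is mounted at the origin on the work surface. World frame = base frame: x ahead of the robot, y to its left, z up, the work surface at z = 0. Lengths are in m, angles in rad, forces in N, time in s.
With the tool pointing down it reaches from about 0.2 to 0.875 m from the base axis. Payload 3.4 kg.
Tool frame: the origin (TCP) lies midway between the tips of the shut fingers; the grasp point (between the pads) lies 19 mm behind it; z points along the fingers, y is the line along which they close (so a half turn about z gives the same grasp; the last joint's range is limited). The gripper opens to 94 mm and grips with 3 to 60 N. Pads are 16 mm wide; open, the fingers measure 119 mm over their backs; the gripper's body (75 mm by 177 mm) begins 78 mm behind the grasp point.
Start: joints at [1.175, 0.276, 1.505, -0, 1.361, -0.121], TCP at [0.156, 0.553, 0.205] pointing down, gripper open.
Joint ranges: [-2.89, 2.89], [-0.75, 2.08], [0.22, 2.7], [-1.18, 4.32], [0.11, 2.71], [-2.7, 2.7]. Speed limits (rad/s): [2.57, 2.57, 3.14, 3.14, 3.14, 3.14].

## Interface

Orientations are given as [roll, pitch, yaw] about the fixed x, y, z axes, in that order (R = Rz(yaw) Ry(pitch) Rx(roll)).
In Python, from bench import env gives the robot as it stands.
- The arm moves only by the tool carry_out, never from a script. Its argument "commands" is a list of rows, each an object with "dp": the shift along the tool's x, y, z in cm, a list of three; "rot": the turn, a rotation vector about the tool's x, y, z in degrees, a list of three; "jaw": the gripper command: -1 is shut, 1 is fully open, values between are in proportion. A call has 1 to 12 rows; each row is the pose to reach, as a shift and turn from the pose commanded when the call began, along the tool's axes at that moment; what a row does not reach only later rows make up. A row lasts 1/12 s, in which the tool goes at most 41.7 mm and 7.16 degrees, less where a joint would pass 70% of its speed; a pose out of reach is approached as far as the arm can. A call with a gripper value outside its range is refused whole. The fingers move at their own pace and stop on an object; "squeeze" is the grip in N (left out, the last holds). Time passes only in rows, so rows that repeat a pose let the fingers close. It gives the time, the measured TCP pose, the force, the opening and the grip force at its end, in the units of the state.
- env.read_state(): the state, without advancing time (a new reading comes with each control period).
- env.grab_frame(name): name is "scene" or "top" or "wrist"; returns the picture (420x560x3 uint8, red, green, blue); there is no depth.
- env.get_calibration(name): a dict with "fx", "fy", "cx", "cy" (pixels), "k1" (the pictures are not rectified: a ray, as slopes to the right and down, at radius r is drawn at 1 + k1 r^2 times it, then the intrinsics apply), "position" and "rotation" of the camera in the world; the wrist camera has in their place "mount" (4x4, takes a point from camera to tool coordinates, whose origin is the TCP and whose axes are the flange's). Camera axes: x right, y down, z forward; pixel columns grow to the right and rows downward; lengths in m; the calibration is good to about 2 mm. A picture is of the moment at which its call begins: read the wrist's pose just before it. get_calibration takes no time and is no camera call.
- env.sign_off(): hands the job in; it is judged then, once.
The state is a dict: "clock": time; "qpos": joint angles; "joint_velocities": joint speeds; "joint_torque": joint torques, N m; "eef_pos": TCP position; "eef_rot": TCP orientation; "wrist_force": force on the tool from outside, world axes, zero at the start; "moment": the same for the moment, N m; "opening": finger opening in m; "grip_force": force on a finger pad.
Only numpy, scipy, OpenCV 4.12 (cv2) and the standard library are available. Lean on these libraries where they do the work, as an engineer would, in place of code of your own. Each camera call takes 0.05 s, during which the arm holds its last target. There are 200 camera calls.

## Task

Set the zoom of the stereo microscope to its fourth click stop. The scale on the black dial on top of the head has worn off, so turn the dial anticlockwise back to its low stop without forcing it against the stop, then turn it clockwise exactly four clicks, counting them by feel, and let go of it sitting in the fourth click. Leave the specimen dish on the stage, the slide box, the jar and the forceps where they are.

Things in the scene. Friction and masses are not known exactly. Their poses are not given: they have to be found in the camera images.
- microscope: white stereo microscope, fixed and heavy: base plate 270 x 200 x 28 mm, pillar behind, head 88 x 104 mm up to 242 mm, two eyepieces inclined towards -x, their tops at 290 mm; above the collar they stay 75 mm or more from the dial's axis. Origin: underside of the base, straight below the dial's axis; x points away from the user towards the pillar, z up
- dial_grip (a point): centre of the top face of the black fluted zoom dial, on its vertical axis, 282 mm above the table; x, y as the microscope's, it does not turn with the dial. The part to grip is a cylinder 41 mm in diameter, reaching 24 mm down from here; below it a skirt 54 mm wide and a collar 74 mm wide, whose top is 30 mm below this point, so fingertips may go 20 mm down
- low_stop: red rubber-sleeved stop pin, 7 mm across and 5.5 mm tall, standing on the collar 31.5 mm from the dial's axis on its +x side, origin at its foot. A small lug on the dial's skirt meets it at the low end, where the dial sits in click zero with the lug resting lightly on the pin (about 2 N). The sleeve gives 2 mm under 10 N; over 10 N (0.4 N m or more at the dial) is forcing it
- click_ball: sprung steel ball inside the collar, out of sight, which drops into the notches between the teeth of the dial's index wheel and makes the clicks. The click stops are unevenly spaced, 0.35 to 0.65 rad apart; turning the dial out of one takes 0.13 to 0.22 N m, falling to nothing on the tooth's top, then the dial pulls forward with 0.1 to 0.2 N m into the next. Does not turn with the dial
- fourth_tooth: a tooth of the index wheel under the dial, out of sight: the fourth that the ball passes on the way up from the low stop. Origin on the dial's axis, 252 mm above the table; turns with the dial, clockwise from above being more zoom, about 3 rad in all; where round the axis the tooth lies is not known. The dial starts in click one, two or three
- fifth_tooth: the next tooth of the index wheel; between it and the fourth lies the fourth click stop. Origin as for the fourth tooth
- dish: small glass dish with a dark specimen in it, 60 mm across and 12 mm high, loose on the stage disc under the objective; origin in the middle of its underside
- slide_box: white open box of glass slides, 85 x 120 x 34 mm, loose on the bench beside the microscope; origin in the middle of its underside
- jar: amber glass specimen jar with a white cap, 48 mm across and 70 mm high, loose on the bench beside the microscope; origin in the middle of its underside
- forceps: steel forceps, 120 mm long and 9 mm high, lying loose on the bench in front of the microscope's base; origin near their middle, x along them

How it is judged:
By the outcome, as a careful person would: the job done as asked, in the order asked, and still so for the second after the job is handed in, with the robot touching nothing.
It also fails if it takes over 67 s, if anything falls off the work surface, if the arm or the gripper's body presses on something with over 40 N, if the wrist force passes 120 N, or if a joint passes its speed limit or range.

## Working session

There is one attempt and no reset: what is moved stays moved. The work goes in short steps, Python scripts to look and compute and a tool call to move; the robot and the scene stay as the last step left them, time stands still between calls to the robot, and variables do not carry over. Pictures are saved under pics/ and viewed, at most 10 in all, crops included, and the job is handed in when it is done.

Besides the shell and the picture viewer there is one more tool, called by a JSON object that holds its "fn" and its "kwargs", one argument or row to a line. carry_out: Moves the arm, as the interface text tells. Its arguments: {"type":"object","properties":{"commands":{"type":"array"},"squeeze":{"type":"number"}},"required":["commands"]}

```bash
mkdir -p pics; ls; python3 - <<'E'
from bench import env
import cv2,numpy as np
a=env.grab_frame("scene");b=env.grab_frame("top")
cv2.imwrite("pics/scene.png",a[:,:,::-1]);cv2.imwrite("pics/top.png",b[:,:,::-1])
for n in("scene","top","wrist"):print(n,env.get_calibration(n))
print(env.read_state())
E
```

```text
pics
scene {'fx': 445.8527702156827, 'fy': 445.8527702156827, 'cx': 286.6508424084295, 'cy': 209.16030214191798, 'k1': -0.14749654222872913, 'position': array([0.956549  , 0.50611237, 0.99435361]), 'rotation': array([-2.51970981, -0.01450118,  2.45651364])}
top {'fx': 464.5243193915941, 'fy': 464.5243193915941, 'cx': 276.8263839898426, 'cy': 202.34716123344955, 'k1': 0.011840696547506371, 'position': array([0.4084722 , 0.0834203 , 1.15718243]), 'rotation': array([-2.92811541e+00,  1.60402085e-03, -1.58018465e+00])}
wrist {'fx': 294.42208142250877, 'fy': 294.42208142250877, 'cx': 284.21161242733007, 'cy': 207.1983731036095, 'k1': -0.061631607078139534, 'mount': array([[ 8.44682497e-04, -9.66752444e-01, -2.55712728e-01,
         7.36158816e-02],
       [ 9.99999643e-01,  8.17563253e-04,  2.12351272e-04,
         2.83446468e-05],
       [ 3.77021886e-06, -2.55712816e-01,  9.66752789e-01,
        -1.79330041e-01],
       [ 0.00000000e+00,  0.00000000e+00,  0.00000000e+00,
         1.00000000e+00]])}
{'clock': 0.1, 'qpos': array([ 1.17504652e+00,  2.76488052e-01,  1.50598206e+00,  1.44963588e-05,
        1.36071284e+00, -1.20996280e-01]), 'joint_velocities': array([ 0.00109715, -0.00159737, -0.00296693, -0.00116012, -0.00107567,
       -0.00259852]), 'joint_torque': array([ 1.43532321e-03, -4.05451727e+01, -2.37781012e+01,  7.03621097e-02,
        2.97637435e-02, -3.87087550e-05]), 'eef_pos': array([0.15580411, 0.55296267, 0.20472593]), 'eef_rot': array([-3.14001570e+00, -2.06019794e-04,  2.86683593e+00]), 'wrist_force': array([-0.53176116,  1.36186166, -0.53975354]), 'moment': array([ 0.01447545,  0.00838283, -0.03005155]), 'grip_force': 0.0, 'opening': 0.09403846243392697}
```

View pics/scene.png

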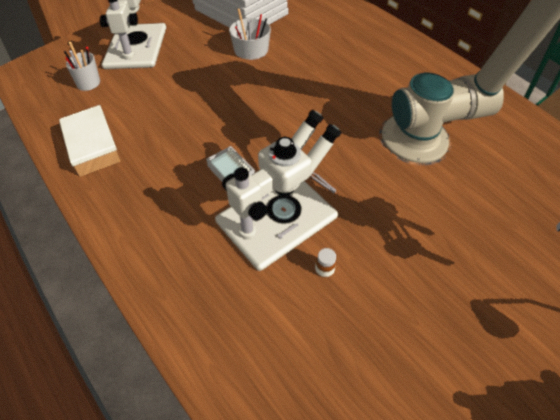

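View pics/top.png

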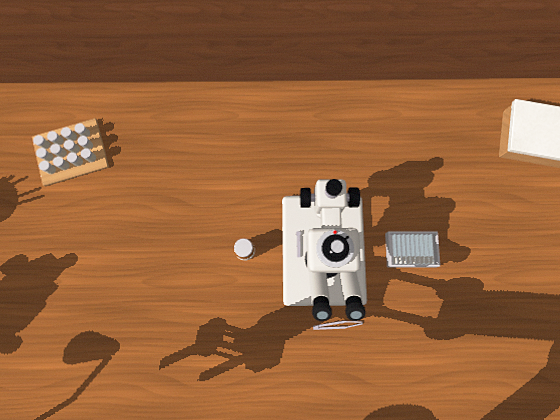

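The top view shows the dial at about (337,247), the red stop pin at (335,232) and the eyepieces at (321,310) and (355,310). The scene view shows the dial at about (285,147). Next I'll triangulate it.

```bash
cat > h.py <<'E'
from bench import env
import cv2,numpy as np
from scipy.spatial.transform import Rotation as Ro
def campose(n,st=None):
    c=env.get_calibration(n)
    if n!="wrist": return c,Ro.from_euler('xyz',c['rotation']).as_matrix(),np.array(c['position'])
    Rt=Ro.from_euler('xyz',st['eef_rot']).as_matrix();M=np.array(c['mount'])
    return c,Rt@M[:3,:3],Rt@M[:3,3]+st['eef_pos']
def ray(n,uv,st=None):
    c,R,p=campose(n,st)
    K=np.array([[c['fx'],0,c['cx']],[0,c['fy'],c['cy']],[0,0,1]])
    q=cv2.undistortPoints(np.array([[uv]],float),K,np.array([c['k1'],0,0,0,0]))[0,0]
    # model: drawn = ray*(1+k1 r^2), same as opencv
    return p,R@np.array([q[0],q[1],1.])
def onz(n,uv,z,st=None):
    p,d=ray(n,uv,st);return p+d*(z-p[2])/d[2]
E
python3 - <<'E'
from h import *
for n,(x0,y0,x1,y1) in dict(top=(300,215,372,280),scene=(250,120,320,190)).items():
    a=cv2.imread(f"pics/{n}.png")[y0:y1,x0:x1]
    m=(a.max(2)<70).astype(np.uint8)
    k,l,s,ce=cv2.connectedComponentsWithStats(m)
    for i in range(1,k):
        if s[i,4]>15: print(n,s[i]+[x0,y0,0,0,0],ce[i]+[x0,y0],onz(n,ce[i]+[x0,y0],.28))
    r=((a[:,:,2]>1.7*a[:,:,1])&(a[:,:,2]>120)&(a[:,:,1]<90)).astype(np.uint8)
    ys,xs=np.nonzero(r);print('red',len(xs),xs.mean()+x0,ys.mean()+y0,onz(n,(xs.mean()+x0,ys.mean()+y0),.257))
    cv2.imwrite(f"pics/c_{n}.png",cv2.resize(a,None,fx=5,fy=5,interpolation=2))
a=[cv2.resize(cv2.imread(f"pics/c_{n}.png"),(390,390)) for n in("top","scene")]
cv2.imwrite("pics/c.png",np.hstack(a))
# yaw from base plate: pillar top knob
print(onz("top",(321,310),.29),onz("top",(355,310),.29))
E
```

```text
top [322 234  27  28 430] [335.         247.89767442] [ 0.50942675 -0.02613497  0.28      ]
top [327 273  10   5  35] [330.68571429 274.4       ] [ 0.45992351 -0.01628056  0.28      ]
red 8 334.875 231.875 [ 0.54344693 -0.02989752  0.257     ]
scene [305 120  15   8  75] [312.32       122.34666667] [ 0.42204713 -0.03791707  0.28      ]
scene [270 137  26  22 316] [282.9556962  149.87025316] [ 0.52996887 -0.01234579  0.28      ]
red 21 267.0952380952381 149.71428571428572 [ 0.54390818 -0.05170753  0.257     ]
[0.39551616 0.00465469 0.29      ] [ 0.39498124 -0.05708274  0.29      ]
```

View pics/c.png

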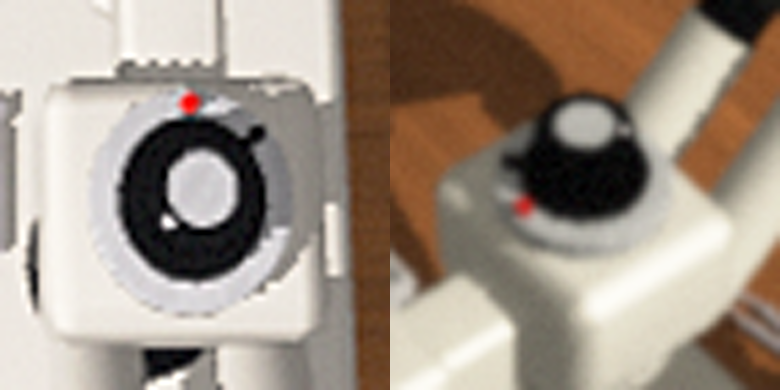

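The crop shows the dial's grey cap at about (337,246.5) in top and (285,142) in scene. The lug is about 45° clockwise of the red pin.

```bash
cat >> h.py <<'E'
def rel(p,yaw):
    st=env.read_state();R=Ro.from_euler('xyz',st['eef_rot'])
    dp=R.inv().apply(np.array(p)-st['eef_pos'])*100
    rv=(R.inv()*Ro.from_euler('xyz',[np.pi,0,yaw])).as_rotvec(degrees=True)
    return np.round(dp,2),np.round(rv,2)
E
python3 - <<'E'
from h import *
ps=[]
for n,(x0,y0,x1,y1),z in (("top",(325,235,348,258),.282),("scene",(275,133,297,152),.282)):
    a=cv2.imread(f"pics/{n}.png")[y0:y1,x0:x1].astype(int)
    m=((a.min(2)>110)).astype(np.uint8)
    k,l,s,ce=cv2.connectedComponentsWithStats(m)
    for i in range(1,k):
        if s[i,4]>15: print(n,s[i]+[x0,y0,0,0,0],ce[i]+[x0,y0],onz(n,ce[i]+[x0,y0],z))
print(onz("top",(337.1,246.5),.282),onz("scene",(285,141.9),.282))
print('pin',onz("top",(334.9,231.9),.257), 'lug',onz("top",(300+257/390*72,215+132/390*65),.256))
print(rel([.156,.553,.40],2.867)); print(rel([.51,-.028,.40],1.55))
E
```

```text
top [330 240  14  13 142] [336.65492958 246.1971831 ] [ 0.51238298 -0.0291245   0.282     ]
scene [294 135   3  14  33] [295.18181818 141.09090909] [ 0.49319198 -0.01474193  0.282     ]
scene [280 138  10   8  63] [284.61904762 141.85714286] [ 0.51303165 -0.02746335  0.282     ]
[ 0.51180223 -0.02994305  0.282     ] [ 0.51245463 -0.02683681  0.282     ]
pin [ 0.54339716 -0.02994459  0.257     ] lug [ 0.53327081 -0.05418675  0.256     ]
(array([-1.000e-02, -2.000e-02, -1.953e+01]), array([-0.09, -0.01, -0.01]))
(array([-49.85, -46.34, -19.46]), array([-8.000e-02,  5.000e-02,  7.545e+01]))
```

{"fn": "carry_out", "kwargs": {
  "commands": [
    {"dp": [0, 0, -4]},
    {"dp": [0, 0, -8]},
    {"dp": [0, 0, -12]},
    {"dp": [0, 0, -16]},
    {"dp": [0, 0, -19.5]},
    {"dp": [-3, -2.8, -19.5], "rot": [0, 0, 5]},
    {"dp": [-6, -5.5, -19.5], "rot": [0, 0, 10]},
    {"dp": [-9, -8.3, -19.5], "rot": [0, 0, 15]},
    {"dp": [-12, -11, -19.5], "rot": [0, 0, 20]},
    {"dp": [-15, -14, -19.5], "rot": [0, 0, 25]},
    {"dp": [-18, -16.7, -19.5], "rot": [0, 0, 30]},
    {"dp": [-21, -19.5, -19.5], "rot": [0, 0, 35]}
  ]
}}

```text
$.commands[0]: bad value
```

```bash
python3 - <<'E'
from h import *
print(env.read_state()); print(rel([.5125,-.0285,.40],1.55))
E
```

```text
{'clock': 0.1, 'qpos': array([ 1.17504652e+00,  2.76488052e-01,  1.50598206e+00,  1.44963588e-05,
        1.36071284e+00, -1.20996280e-01]), 'joint_velocities': array([ 0.00109715, -0.00159737, -0.00296693, -0.00116012, -0.00107567,
       -0.00259852]), 'joint_torque': array([ 1.43532321e-03, -4.05451727e+01, -2.37781012e+01,  7.03621097e-02,
        2.97637435e-02, -3.87087550e-05]), 'eef_pos': array([0.15580411, 0.55296267, 0.20472593]), 'eef_rot': array([-3.14001570e+00, -2.06019794e-04,  2.86683593e+00]), 'wrist_force': array([-0.53176116,  1.36186166, -0.53975354]), 'moment': array([ 0.01447545,  0.00838283, -0.03005155]), 'grip_force': 0.0, 'opening': 0.09403846243392697}
(array([-50.1 , -46.32, -19.46]), array([-8.000e-02,  5.000e-02,  7.545e+01]))
```

All three fields are evidently required in every row.

{"fn": "carry_out", "kwargs": {
  "commands": [
    {"dp": [0, 0, -4], "rot": [0, 0, 0], "jaw": 1},
    {"dp": [0, 0, -8], "rot": [0, 0, 0], "jaw": 1},
    {"dp": [0, 0, -12], "rot": [0, 0, 0], "jaw": 1},
    {"dp": [0, 0, -16], "rot": [0, 0, 0], "jaw": 1},
    {"dp": [0, 0, -19.5], "rot": [0, 0, 0], "jaw": 1},
    {"dp": [-3, -2.8, -19.5], "rot": [0, 0, 5], "jaw": 1},
    {"dp": [-6, -5.5, -19.5], "rot": [0, 0, 10], "jaw": 1},
    {"dp": [-9, -8.3, -19.5], "rot": [0, 0, 15], "jaw": 1},
    {"dp": [-12, -11, -19.5], "rot": [0, 0, 20], "jaw": 1},
    {"dp": [-15, -14, -19.5], "rot": [0, 0, 25], "jaw": 1},
    {"dp": [-18, -16.7, -19.5], "rot": [0, 0, 30], "jaw": 1},
    {"dp": [-21, -19.5, -19.5], "rot": [0, 0, 35], "jaw": 1}
  ]
}}

```text
clock: 1.1
eef_pos: [0.3055, 0.3069, 0.4002]
eef_rot: [-3.141, 0.0, 2.252]
wrist_force: [0.5, 0.2, -0.3]
opening: 0.0941
grip_force: 0.0
```

```bash
python3 - <<'E'
from h import *
print(env.read_state()); print(rel([.5125,-.0285,.40],1.55))
E
```

```text
{'clock': 1.1, 'qpos': array([ 6.26741779e-01,  4.42402179e-03,  1.36730857e+00, -8.55148917e-05,
        1.76999053e+00, -5.47222429e-02]), 'joint_velocities': array([-1.13314828, -0.21512075,  0.22196056, -0.00514087, -0.01497221,
       -0.07993125]), 'joint_torque': array([  6.84371665, -26.62732601, -25.29792845,   0.2128635 ,
         0.36637288,   0.0857099 ]), 'eef_pos': array([0.30553625, 0.30689453, 0.40022483]), 'eef_rot': array([-3.14145780e+00,  7.65648966e-05,  2.25224344e+00]), 'wrist_force': array([ 0.48176243,  0.16995703, -0.31999257]), 'moment': array([-0.05958632,  0.04386664, -0.00456649]), 'grip_force': 0.0, 'opening': 0.09405471674298596}
(array([-3.909e+01, -5.050e+00,  3.000e-02]), array([-1.000e-02,  1.000e-02,  4.024e+01]))
```

{"fn": "carry_out", "kwargs": {
  "commands": [
    {"dp": [-4, -0.5, 0], "rot": [0, 0, 4], "jaw": 1},
    {"dp": [-8, -1, 0], "rot": [0, 0, 8], "jaw": 1},
    {"dp": [-12, -1.5, 0], "rot": [0, 0, 12], "jaw": 1},
    {"dp": [-16, -2, 0], "rot": [0, 0, 16], "jaw": 1},
    {"dp": [-20, -2.6, 0], "rot": [0, 0, 20], "jaw": 1},
    {"dp": [-24, -3.1, 0], "rot": [0, 0, 24], "jaw": 1},
    {"dp": [-28, -3.6, 0], "rot": [0, 0, 28], "jaw": 1},
    {"dp": [-32, -4.1, 0], "rot": [0, 0, 32], "jaw": 1},
    {"dp": [-36, -4.6, 0], "rot": [0, 0, 36], "jaw": 1},
    {"dp": [-39.1, -5.05, 0], "rot": [0, 0, 40.2], "jaw": 1},
    {"dp": [-39.1, -5.05, 0], "rot": [0, 0, 40.2], "jaw": 1},
    {"dp": [-39.1, -5.05, 0], "rot": [0, 0, 40.2], "jaw": 1}
  ]
}}

```text
clock: 2.1
eef_pos: [0.5139, -0.0272, 0.3991]
eef_rot: [-3.139, -0.001, 1.552]
wrist_force: [-0.5, 0.3, -0.3]
opening: 0.0936
grip_force: 0.0
```

```bash
python3 - <<'E'
from h import *
st=env.read_state();a=env.grab_frame("wrist")
cv2.imwrite("pics/w1.png",a[:,:,::-1])
print(st['eef_pos'],st['eef_rot'],st['qpos'],st['wrist_force'],st['moment'])
c,R,p=campose("wrist",st)
for P in ([.5125,-.0285,.282],[.5435,-.0295,.257]):
    q=R.T@(np.array(P)-p);r=q[:2]/q[2];r*=1+c['k1']*(r@r);print(r*c['fx']+[c['cx'],c['cy']])
E
```

```text
[ 0.51394275 -0.02724523  0.39912361] [-3.13881264e+00 -8.42847820e-04  1.55197335e+00] [-1.88496343e-01  1.38036849e-01  1.22220049e+00  3.69696415e-04
  1.78423772e+00 -1.69596752e-01] [-0.5284828   0.34894546 -0.26919708] [-0.05458514  0.060719    0.01304801]
[282.57004676 204.429971  ]
[310.39864778 199.35521252]
```

View pics/w1.png

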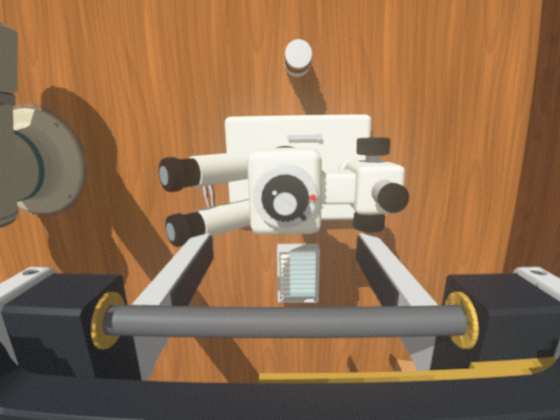

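The wrist view shows the cap at about (285,206) and the pin at about (313,198), 2–3 px from where I predicted. I'll refine that.

```bash
cat > ref.py <<'E'
from h import *
def refine(a,st,guess):
    x0,y0=[int(v) for v in np.array(guess)-25]
    b=a[y0:y0+50,x0:x0+50].astype(int)
    m=(b.max(2)<75).astype(np.uint8)
    k,l,s,ce=cv2.connectedComponentsWithStats(m);i=1+np.argmax(s[1:,4]);print('black',s[i]+[x0,y0,0,0,0])
    cn=max(cv2.findContours((l==i).astype(np.uint8),0,2)[0],key=cv2.contourArea)
    f=np.zeros(m.shape,np.uint8);cv2.drawContours(f,[cn],-1,1,-1);f=cv2.erode(f,np.ones((3,3)))
    w=((b.min(2)>110)&(f>0)).astype(np.uint8);k,l,s,ce=cv2.connectedComponentsWithStats(w)
    i=1+np.argmax(s[1:,4]);uv=ce[i]+[x0,y0];print('cap',s[i],uv,onz("wrist",uv,.282,st))
    r=(b[:,:,0]>130)&(b[:,:,1]<90)&(b[:,:,2]<90);ys,xs=np.nonzero(r)
    if len(xs):print('pin',len(xs),onz("wrist",(xs.mean()+x0,ys.mean()+y0),.257,st))
E
python3 - <<'E'
from ref import *
st=env.read_state();a=cv2.imread("pics/w1.png")[:,:,::-1]
refine(a,st,(287,200)); print(rel([.514,-.029,.33],1.55))
E
```

```text
black [287 217   4   3   6]Traceback (most recent call last):
  File "<stdin>", line 3, in <module>
  File "ref.py", line 10, in refine
    i=1+np.argmax(s[1:,4]);uv=ce[i]+[x0,y0];print('cap',s[i],uv,onz("wrist",uv,.282,st))
        ~~~~~~~~~^^^^^^^^^
    return _wrapfunc(a, 'argmax', axis=axis, out=out, **kwds)
    return bound(*args, **kwds)
ValueError: attempt to get argmax of an empty sequence
```

```bash
sed -i 's/b.max(2)<75/b.max(2)<thr/; s/def refine(a,st,guess)/def refine(a,st,guess,thr=115)/; s/b.min(2)>110/b.min(2)>thr+15/' ref.py
python3 - <<'E'
from ref import *
st=env.read_state();a=cv2.imread("pics/w1.png")[:,:,::-1].copy()
print(a[206,260:320].max(1))
refine(a,st,(287,200)); print(rel([.514,-.029,.33],1.55))
E
```

```text
[224 221 193 130  88  82  79  78  81  84  81  85  94 138 193 215 220 220
 220 217 218 219 221 221 220 222 221 221 219 220 219 218 218 215 211 192
 152 100  83  83  78  84  77  76  79  85  92 118 141 164 197 215 218 212
 196 173 162 160 158 156]
black [ 262  175   47   47 1217]
cap [ 10  15  25  26 460] [284.02608696 202.81956522] [ 0.51351445 -0.02572619  0.282     ]
(array([-0.3 ,  0.09,  6.97]), array([-0.12, -0.06,  0.22]))
```

{"fn": "carry_out", "kwargs": {
  "commands": [
    {"dp": [-0.2, 0.05, 2], "rot": [0, 0, 0], "jaw": 0.3},
    {"dp": [-0.2, 0.05, 4], "rot": [0, 0, 0], "jaw": 0.3},
    {"dp": [-0.2, 0.05, 6], "rot": [0, 0, 0], "jaw": 0.3},
    {"dp": [-0.2, 0.05, 7], "rot": [0, 0, 0], "jaw": 0.3},
    {"dp": [-0.2, 0.05, 7], "rot": [0, 0, 0], "jaw": 0.3},
    {"dp": [-0.2, 0.05, 7], "rot": [0, 0, 0], "jaw": 0.3},
    {"dp": [-0.2, 0.05, 7], "rot": [0, 0, 0], "jaw": 0.3}
  ]
}}

```text
clock: 2.73
eef_pos: [0.5144, -0.0274, 0.3319]
eef_rot: [3.139, 0.0, 1.555]
wrist_force: [0.8, 0.8, 0.4]
opening: 0.0614
grip_force: 0.0
```

```bash
python3 - <<'E'
from h import *
st=env.read_state();a=env.grab_frame("wrist")
cv2.imwrite("pics/w2.png",a[:,:,::-1])
print(st['eef_pos'],st['eef_rot'],st['qpos'],st['wrist_force'],st['moment'],st['opening'])
c,R,p=campose("wrist",st)
for P in ([.5145,-.0285,.282],[.546,-.0285,.257]):
    q=R.T@(np.array(P)-p);r=q[:2]/q[2];r*=1+c['k1']*(r@r);print(r*c['fx']+[c['cx'],c['cy']])
print(rel([.5145,-.0285,.264],1.55))
E
```

```text
[ 0.51442987 -0.02741339  0.33189494] [3.13919413e+00 1.81596084e-04 1.55539118e+00] [-1.88544025e-01  1.36749738e-01  1.38195569e+00  2.34614848e-04
  1.62049327e+00 -1.73127158e-01] [0.81434086 0.82718621 0.37324639] [-0.06907371  0.05016593 -0.04789448] 0.06138318794639854
[283.42724605 224.33681342]
[318.40212996 215.14976975]
(array([-0.08, -0.03,  6.8 ]), array([0.16, 0.02, 0.29]))
```

View pics/w2.png

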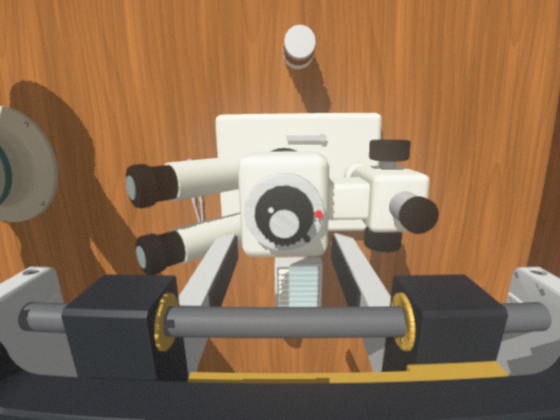

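The cap is at about (284.5,223) and the pin at about (318,214). The TCP is within 1 mm of the dial's axis, so I'll go down.

{"fn": "carry_out", "kwargs": {
  "commands": [
    {"dp": [0, 0.03, 1.5], "rot": [0, 0, 0], "jaw": 0.3},
    {"dp": [0, 0.03, 3], "rot": [0, 0, 0], "jaw": 0.3},
    {"dp": [0, 0.03, 4.5], "rot": [0, 0, 0], "jaw": 0.3},
    {"dp": [0, 0.03, 5.8], "rot": [0, 0, 0], "jaw": 0.3},
    {"dp": [0, 0.03, 6.6], "rot": [0, 0, 0], "jaw": 0.3},
    {"dp": [0, 0.03, 6.7], "rot": [0, 0, 0], "jaw": 0.3},
    {"dp": [0, 0.03, 6.7], "rot": [0, 0, 0], "jaw": 0.3}
  ]
}}

```text
clock: 3.37
eef_pos: [0.5146, -0.028, 0.2639]
eef_rot: [3.141, -0.0, 1.554]
wrist_force: [-0.1, -1.2, 1.2]
opening: 0.0609
grip_force: 0.0
```

{"fn": "carry_out", "kwargs": {
  "commands": [
    {"dp": [0, 0, 0], "rot": [0, 0, 0], "jaw": -0.05},
    {"dp": [0, 0, 0], "rot": [0, 0, 0], "jaw": -0.2},
    {"dp": [0, 0, 0], "rot": [0, 0, 0], "jaw": -0.5},
    {"dp": [0, 0, 0], "rot": [0, 0, 0], "jaw": -1},
    {"dp": [0, 0, 0], "rot": [0, 0, 0], "jaw": -1},
    {"dp": [0, 0, 0], "rot": [0, 0, 0], "jaw": -1}
  ],
  "squeeze": 8
}}

```text
clock: 3.87
eef_pos: [0.5142, -0.028, 0.2642]
eef_rot: [3.141, 0.0, 1.554]
wrist_force: [-1.9, 1.7, 4.6]
opening: 0.0402
grip_force: 8.0
```

```bash
cat > s.py <<'E'
from h import *
st=env.read_state()
print("t%.2f"%st['clock'],np.round(st['eef_pos'],4),"yaw%.2f"%np.degrees(st['eef_rot'][2]),"q6 %.3f"%st['qpos'][5],"F",np.round(st['wrist_force'],1),"M",np.round(st['moment'],3),"tq6 %.3f"%st['joint_torque'][5],"op%.4f g%.1f"%(st['opening'],st['grip_force']))
E
python3 s.py
```

```text
t3.87 [ 0.5142 -0.028   0.2642] yaw89.05 q6 -0.173 F [-1.9  1.7  4.6] M [-0.103  0.466 -0.023] tq6 -0.021 op0.0402 g8.0
```

{"fn": "carry_out", "kwargs": {
  "commands": [
    {"dp": [0, 0, 0], "rot": [0, 0, 0], "jaw": -1},
    {"dp": [0, 0, 0], "rot": [0, 0, 0], "jaw": -1},
    {"dp": [0, 0, 0], "rot": [0, 0, 0], "jaw": -1}
  ],
  "squeeze": 25
}}

```text
clock: 4.12
eef_pos: [0.5142, -0.028, 0.2642]
eef_rot: [3.141, 0.0, 1.554]
wrist_force: [-1.9, 0.7, 5.0]
opening: 0.04
grip_force: 25.0
```

```bash
python3 s.py
```

```text
t4.12 [ 0.5142 -0.028   0.2642] yaw89.05 q6 -0.173 F [-1.9  0.7  5. ] M [-0.066  0.513 -0.071] tq6 -0.025 op0.0400 g25.0
```

{"fn": "carry_out", "kwargs": {
  "commands": [
    {"dp": [0, 0, 0], "rot": [0, 0, -2], "jaw": -1},
    {"dp": [0, 0, 0], "rot": [0, 0, -4], "jaw": -1},
    {"dp": [0, 0, 0], "rot": [0, 0, -4], "jaw": -1},
    {"dp": [0, 0, 0], "rot": [0, 0, -4], "jaw": -1}
  ]
}}

```text
clock: 4.45
eef_pos: [0.5142, -0.028, 0.2642]
eef_rot: [3.141, 0.0, 1.624]
wrist_force: [-1.1, 0.6, 5.3]
opening: 0.0404
grip_force: 25.0
```

```bash
python3 s.py
```

```text
t4.45 [ 0.5142 -0.028   0.2642] yaw93.07 q6 -0.243 F [-1.1  0.6  5.3] M [-0.071  0.486  0.048] tq6 0.004 op0.0404 g25.0
```

{"fn": "carry_out", "kwargs": {
  "commands": [
    {"dp": [0, 0, 0], "rot": [0, 0, -2], "jaw": -1},
    {"dp": [0, 0, 0], "rot": [0, 0, -4], "jaw": -1},
    {"dp": [0, 0, 0], "rot": [0, 0, -4], "jaw": -1},
    {"dp": [0, 0, 0], "rot": [0, 0, -4], "jaw": -1}
  ]
}}

```text
clock: 4.78
eef_pos: [0.5143, -0.028, 0.2642]
eef_rot: [3.141, 0.0, 1.694]
wrist_force: [-1.8, -0.5, 5.6]
opening: 0.0403
grip_force: 25.0
```

```bash
python3 s.py
```

```text
t4.78 [ 0.5143 -0.028   0.2642] yaw97.08 q6 -0.313 F [-1.8 -0.5  5.6] M [-0.052  0.473  0.092] tq6 0.071 op0.0403 g25.0
```

{"fn": "carry_out", "kwargs": {
  "commands": [
    {"dp": [0, 0, 0], "rot": [0, 0, -2], "jaw": -1},
    {"dp": [0, 0, 0], "rot": [0, 0, -4], "jaw": -1},
    {"dp": [0, 0, 0], "rot": [0, 0, -4], "jaw": -1},
    {"dp": [0, 0, 0], "rot": [0, 0, -4], "jaw": -1}
  ]
}}

```text
clock: 5.12
eef_pos: [0.5143, -0.028, 0.2642]
eef_rot: [3.141, 0.0, 1.764]
wrist_force: [-2.8, -0.4, 6.6]
opening: 0.0403
grip_force: 25.0
```

```bash
python3 s.py
```

```text
t5.12 [ 0.5143 -0.028   0.2642] yaw101.09 q6 -0.383 F [-2.8 -0.4  6.6] M [-0.089  0.498  0.245] tq6 0.145 op0.0403 g25.0
```

{"fn": "carry_out", "kwargs": {
  "commands": [
    {"dp": [0, 0, 0], "rot": [0, 0, -2], "jaw": -1},
    {"dp": [0, 0, 0], "rot": [0, 0, -4], "jaw": -1},
    {"dp": [0, 0, 0], "rot": [0, 0, -4], "jaw": -1},
    {"dp": [0, 0, 0], "rot": [0, 0, -4], "jaw": -1}
  ]
}}

```text
clock: 5.45
eef_pos: [0.5143, -0.028, 0.2642]
eef_rot: [3.141, 0.0, 1.833]
wrist_force: [-2.2, 0.5, 5.1]
opening: 0.0405
grip_force: 25.0
```

```bash
python3 s.py
```

```text
t5.45 [ 0.5143 -0.028   0.2642] yaw105.04 q6 -0.452 F [-2.2  0.5  5.1] M [-0.094  0.402 -0.124] tq6 -0.161 op0.0405 g25.0
```

{"fn": "carry_out", "kwargs": {
  "commands": [
    {"dp": [0, 0, 0], "rot": [0, 0, -2], "jaw": -1},
    {"dp": [0, 0, 0], "rot": [0, 0, -4], "jaw": -1},
    {"dp": [0, 0, 0], "rot": [0, 0, -4], "jaw": -1},
    {"dp": [0, 0, 0], "rot": [0, 0, -4], "jaw": -1}
  ]
}}

```text
clock: 5.78
eef_pos: [0.5143, -0.028, 0.2642]
eef_rot: [3.141, 0.0, 1.903]
wrist_force: [-2.6, 1.0, 5.2]
opening: 0.0403
grip_force: 25.0
```

```bash
python3 s.py
```

```text
t5.78 [ 0.5143 -0.028   0.2642] yaw109.05 q6 -0.522 F [-2.6  1.   5.2] M [-0.097  0.453 -0.104] tq6 -0.084 op0.0403 g25.0
```

{"fn": "carry_out", "kwargs": {
  "commands": [
    {"dp": [0, 0, 0], "rot": [0, 0, -1], "jaw": -1},
    {"dp": [0, 0, 0], "rot": [0, 0, -2], "jaw": -1},
    {"dp": [0, 0, 0], "rot": [0, 0, -2], "jaw": -1},
    {"dp": [0, 0, 0], "rot": [0, 0, -2], "jaw": -1}
  ]
}}

```text
clock: 6.12
eef_pos: [0.5144, -0.028, 0.2642]
eef_rot: [3.141, 0.0, 1.938]
wrist_force: [-2.6, -0.3, 4.8]
opening: 0.0403
grip_force: 25.0
```

```bash
python3 s.py
```

```text
t6.12 [ 0.5144 -0.028   0.2642] yaw111.05 q6 -0.557 F [-2.6 -0.3  4.8] M [-0.074  0.472 -0.08 ] tq6 -0.058 op0.0403 g25.0
```

{"fn": "carry_out", "kwargs": {
  "commands": [
    {"dp": [0, 0, 0], "rot": [0, 0, -1], "jaw": -1},
    {"dp": [0, 0, 0], "rot": [0, 0, -1.5], "jaw": -1},
    {"dp": [0, 0, 0], "rot": [0, 0, -1.5], "jaw": -1},
    {"dp": [0, 0, 0], "rot": [0, 0, -1.5], "jaw": -1}
  ]
}}

```text
clock: 6.45
eef_pos: [0.5143, -0.028, 0.2642]
eef_rot: [3.141, 0.0, 1.964]
wrist_force: [-2.8, -0.5, 5.6]
opening: 0.0405
grip_force: 25.0
```

```bash
python3 s.py
```

```text
t6.45 [ 0.5143 -0.028   0.2642] yaw112.55 q6 -0.583 F [-2.8 -0.5  5.6] M [-0.048  0.436  0.011] tq6 -0.038 op0.0405 g25.0
```

{"fn": "carry_out", "kwargs": {
  "commands": [
    {"dp": [0, 0, 0], "rot": [0, 0, -1], "jaw": -1},
    {"dp": [0, 0, 0], "rot": [0, 0, -1], "jaw": -1},
    {"dp": [0, 0, 0], "rot": [0, 0, -1], "jaw": -1}
  ]
}}

```text
clock: 6.7
eef_pos: [0.5143, -0.028, 0.2642]
eef_rot: [3.141, 0.0, 1.982]
wrist_force: [-0.9, -0.3, 5.3]
opening: 0.0403
grip_force: 25.0
```

```bash
python3 s.py
```

```text
t6.70 [ 0.5143 -0.028   0.2642] yaw113.56 q6 -0.601 F [-0.9 -0.3  5.3] M [-0.025  0.415  0.028] tq6 -0.022 op0.0403 g25.0
```

{"fn": "carry_out", "kwargs": {
  "commands": [
    {"dp": [0, 0, 0], "rot": [0, 0, -1], "jaw": -1},
    {"dp": [0, 0, 0], "rot": [0, 0, -1], "jaw": -1},
    {"dp": [0, 0, 0], "rot": [0, 0, -1], "jaw": -1}
  ]
}}

```text
clock: 6.95
eef_pos: [0.5144, -0.028, 0.2642]
eef_rot: [3.141, 0.0, 1.999]
wrist_force: [-2.9, 0.7, 4.6]
opening: 0.0406
grip_force: 25.0
```

```bash
python3 s.py; python3 - <<'E'
from h import *
a=env.grab_frame("wrist")[150:330,180:400];b=env.grab_frame("scene")[110:200,230:340]
cv2.imwrite("pics/w3.png",np.hstack([cv2.resize(a,(400,327)),cv2.resize(b,(400,327))])[:,:,::-1])
E
```

```text
t6.95 [ 0.5144 -0.028   0.2642] yaw114.56 q6 -0.618 F [-2.9  0.7  4.6] M [-0.078  0.365 -0.031] tq6 -0.007 op0.0406 g25.0
```

View pics/w3.png

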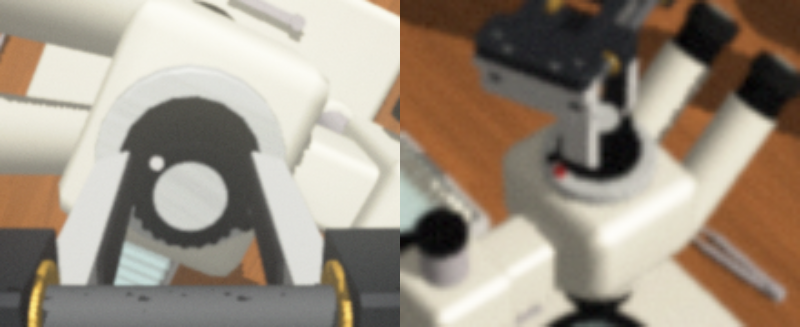

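The fingers hide the lug, but the torque passes through zero at the soft detent slope. This is a plain click, not the stop, so I'll carry on carefully.

{"fn": "carry_out", "kwargs": {
  "commands": [
    {"dp": [0, 0, 0], "rot": [0, 0, -1], "jaw": -1},
    {"dp": [0, 0, 0], "rot": [0, 0, -1], "jaw": -1},
    {"dp": [0, 0, 0], "rot": [0, 0, -1], "jaw": -1}
  ]
}}

```text
clock: 7.3
eef_pos: [0.5144, -0.028, 0.2642]
eef_rot: [3.141, 0.001, 2.017]
wrist_force: [-2.0, 0.6, 5.0]
opening: 0.0402
grip_force: 25.0
```

```bash
python3 s.py
```

```text
t7.30 [ 0.5144 -0.028   0.2642] yaw115.56 q6 -0.636 F [-2.   0.6  5. ] M [-0.06   0.385  0.028] tq6 0.007 op0.0402 g25.0
```

{"fn": "carry_out", "kwargs": {
  "commands": [
    {"dp": [0, 0, 0], "rot": [0, 0, -1], "jaw": -1},
    {"dp": [0, 0, 0], "rot": [0, 0, -1], "jaw": -1},
    {"dp": [0, 0, 0], "rot": [0, 0, -1], "jaw": -1}
  ]
}}

```text
clock: 7.55
eef_pos: [0.5144, -0.028, 0.2642]
eef_rot: [3.141, 0.001, 2.034]
wrist_force: [-1.7, -0.3, 5.2]
opening: 0.0407
grip_force: 25.0
```

```bash
python3 s.py
```

```text
t7.55 [ 0.5144 -0.028   0.2642] yaw116.57 q6 -0.653 F [-1.7 -0.3  5.2] M [0.017 0.392 0.042] tq6 0.021 op0.0407 g25.0
```

{"fn": "carry_out", "kwargs": {
  "commands": [
    {"dp": [0, 0, 0], "rot": [0, 0, -1], "jaw": -1},
    {"dp": [0, 0, 0], "rot": [0, 0, -1], "jaw": -1},
    {"dp": [0, 0, 0], "rot": [0, 0, -1], "jaw": -1}
  ]
}}

```text
clock: 7.8
eef_pos: [0.5143, -0.028, 0.2641]
eef_rot: [3.141, 0.0, 2.052]
wrist_force: [-1.6, -0.7, 5.7]
opening: 0.0403
grip_force: 25.0
```

```bash
python3 s.py
```

```text
t7.80 [ 0.5143 -0.028   0.2641] yaw117.57 q6 -0.671 F [-1.6 -0.7  5.7] M [-0.058  0.391 -0.003] tq6 0.035 op0.0403 g25.0
```

{"fn": "carry_out", "kwargs": {
  "commands": [
    {"dp": [0, 0, 0], "rot": [0, 0, -1], "jaw": -1},
    {"dp": [0, 0, 0], "rot": [0, 0, -2], "jaw": -1},
    {"dp": [0, 0, 0], "rot": [0, 0, -2], "jaw": -1}
  ]
}}

```text
clock: 8.05
eef_pos: [0.5144, -0.028, 0.2642]
eef_rot: [3.141, 0.001, 2.087]
wrist_force: [-2.2, 0.7, 4.7]
opening: 0.0408
grip_force: 25.0
```

```bash
python3 s.py
```

```text
t8.05 [ 0.5144 -0.028   0.2642] yaw119.60 q6 -0.706 F [-2.2  0.7  4.7] M [-0.032  0.397  0.054] tq6 -0.036 op0.0408 g25.0
```

{"fn": "carry_out", "kwargs": {
  "commands": [
    {"dp": [0, 0, 0], "rot": [0, 0, -1], "jaw": -1},
    {"dp": [0, 0, 0], "rot": [0, 0, -1.5], "jaw": -1},
    {"dp": [0, 0, 0], "rot": [0, 0, -1.5], "jaw": -1}
  ]
}}

```text
clock: 8.3
eef_pos: [0.5144, -0.028, 0.2642]
eef_rot: [3.141, 0.001, 2.113]
wrist_force: [-2.0, 0.2, 6.0]
opening: 0.0406
grip_force: 25.0
```

```bash
python3 s.py
```

```text
t8.30 [ 0.5144 -0.028   0.2642] yaw121.09 q6 -0.732 F [-2.   0.2  6. ] M [-0.094  0.454  0.103] tq6 0.028 op0.0406 g25.0
```

{"fn": "carry_out", "kwargs": {
  "commands": [
    {"dp": [0, 0, 0], "rot": [0, 0, -1], "jaw": -1},
    {"dp": [0, 0, 0], "rot": [0, 0, -1.5], "jaw": -1},
    {"dp": [0, 0, 0], "rot": [0, 0, -1.5], "jaw": -1}
  ]
}}

```text
clock: 8.55
eef_pos: [0.5144, -0.028, 0.2641]
eef_rot: [3.141, 0.001, 2.14]
wrist_force: [-1.5, 0.5, 5.3]
opening: 0.0405
grip_force: 25.0
```

```bash
python3 s.py
```

```text
t8.55 [ 0.5144 -0.028   0.2641] yaw122.59 q6 -0.758 F [-1.5  0.5  5.3] M [-0.092  0.446  0.104] tq6 0.049 op0.0405 g25.0
```

{"fn": "carry_out", "kwargs": {
  "commands": [
    {"dp": [0, 0, 0], "rot": [0, 0, -1], "jaw": -1},
    {"dp": [0, 0, 0], "rot": [0, 0, -1], "jaw": -1},
    {"dp": [0, 0, 0], "rot": [0, 0, -1], "jaw": -1},
    {"dp": [0, 0, 0], "rot": [0, 0, -1], "jaw": -1}
  ]
}}

```text
clock: 8.88
eef_pos: [0.5144, -0.028, 0.2642]
eef_rot: [3.141, 0.001, 2.157]
wrist_force: [-1.5, -0.0, 5.1]
opening: 0.0404
grip_force: 25.0
```

```bash
python3 s.py
```

```text
t8.88 [ 0.5144 -0.028   0.2642] yaw123.58 q6 -0.776 F [-1.5 -0.   5.1] M [-0.019  0.454  0.122] tq6 0.125 op0.0404 g25.0
```

{"fn": "carry_out", "kwargs": {
  "commands": [
    {"dp": [0, 0, 0], "rot": [0, 0, -1], "jaw": -1},
    {"dp": [0, 0, 0], "rot": [0, 0, -1], "jaw": -1},
    {"dp": [0, 0, 0], "rot": [0, 0, -1], "jaw": -1},
    {"dp": [0, 0, 0], "rot": [0, 0, -1], "jaw": -1}
  ]
}}

```text
clock: 9.22
eef_pos: [0.5144, -0.028, 0.2642]
eef_rot: [3.141, 0.001, 2.174]
wrist_force: [-1.9, 0.6, 5.5]
opening: 0.0405
grip_force: 25.0
```

```bash
python3 s.py
```

```text
t9.22 [ 0.5144 -0.028   0.2642] yaw124.58 q6 -0.793 F [-1.9  0.6  5.5] M [-0.065  0.41   0.151] tq6 0.141 op0.0405 g25.0
```

{"fn": "carry_out", "kwargs": {
  "commands": [
    {"dp": [0, 0, 0], "rot": [0, 0, -1], "jaw": -1},
    {"dp": [0, 0, 0], "rot": [0, 0, -1], "jaw": -1},
    {"dp": [0, 0, 0], "rot": [0, 0, -1], "jaw": -1},
    {"dp": [0, 0, 0], "rot": [0, 0, -1], "jaw": -1}
  ]
}}

```text
clock: 9.55
eef_pos: [0.5144, -0.028, 0.2642]
eef_rot: [3.141, 0.001, 2.192]
wrist_force: [-2.2, 0.6, 5.6]
opening: 0.0407
grip_force: 25.0
```

```bash
python3 s.py
```

```text
t9.55 [ 0.5144 -0.028   0.2642] yaw125.58 q6 -0.810 F [-2.2  0.6  5.6] M [-0.075  0.386  0.076] tq6 0.114 op0.0407 g25.0
```

{"fn": "carry_out", "kwargs": {
  "commands": [
    {"dp": [0, 0, 0], "rot": [0, 0, -1], "jaw": -1},
    {"dp": [0, 0, 0], "rot": [0, 0, -2], "jaw": -1},
    {"dp": [0, 0, 0], "rot": [0, 0, -2], "jaw": -1},
    {"dp": [0, 0, 0], "rot": [0, 0, -2], "jaw": -1},
    {"dp": [0, 0, 0], "rot": [0, 0, -2], "jaw": -1}
  ]
}}

```text
clock: 9.97
eef_pos: [0.5144, -0.028, 0.2642]
eef_rot: [3.141, 0.001, 2.226]
wrist_force: [-2.1, 0.6, 5.6]
opening: 0.0402
grip_force: 25.0
```

```bash
python3 s.py
```

```text
t9.97 [ 0.5144 -0.028   0.2642] yaw127.52 q6 -0.844 F [-2.1  0.6  5.6] M [-0.003  0.395 -0.216] tq6 -0.195 op0.0402 g25.0
```

{"fn": "carry_out", "kwargs": {
  "commands": [
    {"dp": [0, 0, 0], "rot": [0, 0, -1], "jaw": -1},
    {"dp": [0, 0, 0], "rot": [0, 0, -1.5], "jaw": -1},
    {"dp": [0, 0, 0], "rot": [0, 0, -1.5], "jaw": -1},
    {"dp": [0, 0, 0], "rot": [0, 0, -1.5], "jaw": -1}
  ]
}}

```text
clock: 10.3
eef_pos: [0.5144, -0.028, 0.2642]
eef_rot: [3.141, 0.001, 2.251]
wrist_force: [-2.1, -0.2, 5.5]
opening: 0.0406
grip_force: 25.0
```

```bash
python3 s.py
```

```text
t10.30 [ 0.5144 -0.028   0.2642] yaw129.00 q6 -0.870 F [-2.1 -0.2  5.5] M [-0.036  0.373 -0.329] tq6 -0.331 op0.0406 g25.0
```

{"fn": "carry_out", "kwargs": {
  "commands": [
    {"dp": [0, 0, 0], "rot": [0, 0, -1], "jaw": -1},
    {"dp": [0, 0, 0], "rot": [0, 0, -1], "jaw": -1},
    {"dp": [0, 0, 0], "rot": [0, 0, -1], "jaw": -1},
    {"dp": [0, 0, 0], "rot": [0, 0, -1], "jaw": -1}
  ]
}}

```text
clock: 10.63
eef_pos: [0.5144, -0.028, 0.2642]
eef_rot: [3.141, 0.001, 2.269]
wrist_force: [-2.1, 0.4, 4.5]
opening: 0.0407
grip_force: 25.0
```

```bash
python3 s.py
```

```text
t10.63 [ 0.5144 -0.028   0.2642] yaw129.99 q6 -0.888 F [-2.1  0.4  4.5] M [ 0.022  0.351 -0.355] tq6 -0.364 op0.0407 g25.0
```

Torque signs: joint torque here is the actuator's (joint 2 fights gravity with −40), so a negative value means resistance to anticlockwise turning. That makes −0.36 N m, at the sleeve's slope, the stop pin. I'll ease off at once to the neutral point at about 126.4°.

{"fn": "carry_out", "kwargs": {
  "commands": [
    {"dp": [0, 0, 0], "rot": [0, 0, 1.5], "jaw": -1},
    {"dp": [0, 0, 0], "rot": [0, 0, 2.5], "jaw": -1},
    {"dp": [0, 0, 0], "rot": [0, 0, 2.5], "jaw": -1},
    {"dp": [0, 0, 0], "rot": [0, 0, 2.5], "jaw": -1}
  ]
}}

```text
clock: 10.97
eef_pos: [0.5144, -0.028, 0.2641]
eef_rot: [3.141, 0.001, 2.226]
wrist_force: [-1.3, -0.1, 5.7]
opening: 0.0403
grip_force: 25.0
```

```bash
python3 s.py; cat > dot.py <<'E'
from h import *
def dot(img,c0,r=30,thr=130):
    # dial angle from the white dot relative to the grey cap, in the wrist image
    x0,y0=int(c0[0])-r,int(c0[1])-r
    b=img[y0:y0+2*r,x0:x0+2*r].min(2)
    k,l,s,ce=cv2.connectedComponentsWithStats((b>thr).astype(np.uint8))
    out=[]
    for i in range(1,k):
        if 3<s[i,4]<900 and s[i,0]>0 and s[i,1]>0 and s[i,0]+s[i,2]<2*r and s[i,1]+s[i,3]<2*r: out.append((int(s[i,4]),ce[i]+[x0,y0]))
    return sorted(out,key=lambda t:-t[0])
E
python3 - <<'E'
from dot import *
w=env.grab_frame("wrist");cv2.imwrite("pics/w4.png",w[:,:,::-1])
a=cv2.imread("pics/w2.png");print("w2",[dot(a,(284,223),30,t) for t in(130,170)])
print("w4",[dot(w,(284,258),40,t) for t in (130,170)])
b=cv2.imread("pics/w3.png")[:,:400];b=cv2.resize(b,(220,180),interpolation=3)
print("w3",[dot(b,(104,108),40,t) for t in(130,170)])
E
```

```text
t10.97 [ 0.5144 -0.028   0.2641] yaw127.52 q6 -0.844 F [-1.3 -0.1  5.7] M [-0.033  0.347 -0.249] tq6 -0.206 op0.0403 g25.0
w2 [[(671, array([283.73174367, 223.44709389])), (28, array([270.5       , 209.78571429]))], [(605, array([283.74710744, 223.5338843 ])), (17, array([270.41176471, 209.88235294]))]]
w4 [[(53, array([265.64150943, 239.32075472])), (51, array([316.90196078, 280.        ])), (31, array([249.61290323, 287.93548387]))], [(37, array([265.91891892, 239.45945946])), (25, array([317.2 , 279.56]))]]
w3 [[(53, array([85.56603774, 89.45283019]))], [(35, array([85.77142857, 89.42857143]))]]
```

The torque at 127.5° is the same going in and coming out, so nothing slipped. I'll measure the dial's dot angle properly in w2 and w4 before counting.

```bash
python3 - <<'E'
from h import *
st4=env.read_state()
import copy
st2=copy.deepcopy(st4);st2['eef_pos']=np.array([0.51442987,-0.02741339,0.33189494]);st2['eef_rot']=np.array([3.13919413,1.8e-4,1.55539118])
for n,st,d,cap in(("w2",st2,(270.45,209.83),(283.74,223.5)),("w4",st4,(265.8,239.4),None)):
    D=onz("wrist",d,.281,st);print(n,D,'cap',onz("wrist",cap,.282,st) if cap else '')
    for ax in([.5145,-.0278],[.515,-.0275],[.5145,-.0285]):
        v=D[:2]-ax;print(np.degrees(np.arctan2(v[1],v[0])),np.hypot(*v)*1e3)
a=cv2.imread("pics/w4.png")[205:315,220:350]
b=cv2.imread("pics/w2.png")[170:280,220:350]
cv2.imwrite("pics/w4c.png",np.hstack([cv2.resize(v,(390,330),interpolation=2) for v in(b,a)]))
E
```

```text
w2 [ 0.50396792 -0.01662156  0.281     ] cap [ 0.51457161 -0.02809705  0.282     ]
133.2947285661224 15.358457939677011
135.40178022915123 15.493458374450181
131.56198494067374 15.875202081989753
w4 [ 0.49933575 -0.02547143  0.281     ] cap 
171.27003223670346 15.341988149033236
172.62106839249833 15.795053083833183
168.70560191582058 15.463718932865952
```

View pics/w4c.png

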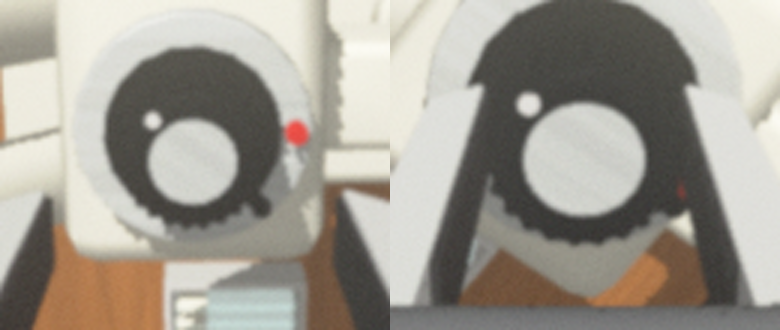

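In the right half the red pin is at (683,190) with the lug against it. The dial turned 38°, the same as the tool, so the dial is at the low stop, click zero, and the grip doesn't slip. Now clockwise, watching the torque: resistance is positive, and each click shows as a jump from pull to resistance.

{"fn": "carry_out", "kwargs": {
  "commands": [
    {"dp": [0, 0, 0], "rot": [0, 0, 2.5], "jaw": -1},
    {"dp": [0, 0, 0], "rot": [0, 0, 4.5], "jaw": -1},
    {"dp": [0, 0, 0], "rot": [0, 0, 4.5], "jaw": -1},
    {"dp": [0, 0, 0], "rot": [0, 0, 4.5], "jaw": -1}
  ]
}}

```text
clock: 11.35
eef_pos: [0.5144, -0.028, 0.2642]
eef_rot: [3.141, 0.001, 2.148]
wrist_force: [-2.0, -0.1, 6.4]
opening: 0.0403
grip_force: 25.0
```

```bash
python3 s.py
```

```text
t11.35 [ 0.5144 -0.028   0.2642] yaw123.08 q6 -0.767 F [-2.  -0.1  6.4] M [-0.05   0.438  0.14 ] tq6 0.148 op0.0403 g25.0
```

{"fn": "carry_out", "kwargs": {
  "commands": [
    {"dp": [0, 0, 0], "rot": [0, 0, 4], "jaw": -1},
    {"dp": [0, 0, 0], "rot": [0, 0, 8], "jaw": -1},
    {"dp": [0, 0, 0], "rot": [0, 0, 12], "jaw": -1},
    {"dp": [0, 0, 0], "rot": [0, 0, 15], "jaw": -1},
    {"dp": [0, 0, 0], "rot": [0, 0, 15], "jaw": -1},
    {"dp": [0, 0, 0], "rot": [0, 0, 15], "jaw": -1}
  ]
}}

```text
clock: 11.85
eef_pos: [0.5144, -0.028, 0.2642]
eef_rot: [3.141, 0.0, 1.885]
wrist_force: [-1.5, 0.4, 6.4]
opening: 0.0402
grip_force: 25.0
```

```bash
python3 s.py
```

```text
t11.85 [ 0.5144 -0.028   0.2642] yaw108.03 q6 -0.504 F [-1.5  0.4  6.4] M [-0.004  0.463 -0.136] tq6 -0.090 op0.0402 g25.0
```

{"fn": "carry_out", "kwargs": {
  "commands": [
    {"dp": [0, 0, 0], "rot": [0, 0, 3], "jaw": -1},
    {"dp": [0, 0, 0], "rot": [0, 0, 4], "jaw": -1},
    {"dp": [0, 0, 0], "rot": [0, 0, 4], "jaw": -1},
    {"dp": [0, 0, 0], "rot": [0, 0, 4], "jaw": -1}
  ]
}}

```text
clock: 12.18
eef_pos: [0.5143, -0.028, 0.2642]
eef_rot: [3.141, 0.0, 1.816]
wrist_force: [-1.5, -0.3, 4.6]
opening: 0.0404
grip_force: 25.0
```

```bash
python3 s.py
```

```text
t12.18 [ 0.5143 -0.028   0.2642] yaw104.03 q6 -0.434 F [-1.5 -0.3  4.6] M [-0.07   0.409 -0.2  ] tq6 -0.167 op0.0404 g25.0
```

{"fn": "carry_out", "kwargs": {
  "commands": [
    {"dp": [0, 0, 0], "rot": [0, 0, 2], "jaw": -1},
    {"dp": [0, 0, 0], "rot": [0, 0, 2], "jaw": -1},
    {"dp": [0, 0, 0], "rot": [0, 0, 2], "jaw": -1},
    {"dp": [0, 0, 0], "rot": [0, 0, 2], "jaw": -1}
  ]
}}

```text
clock: 12.52
eef_pos: [0.5143, -0.028, 0.2642]
eef_rot: [3.141, 0.0, 1.781]
wrist_force: [-2.6, -0.4, 5.4]
opening: 0.0403
grip_force: 25.0
```

```bash
python3 s.py
```

```text
t12.52 [ 0.5143 -0.028   0.2642] yaw102.07 q6 -0.400 F [-2.6 -0.4  5.4] M [-0.075  0.439  0.057] tq6 0.042 op0.0403 g25.0
```

{"fn": "carry_out", "kwargs": {
  "commands": [
    {"dp": [0, 0, 0], "rot": [0, 0, 3], "jaw": -1},
    {"dp": [0, 0, 0], "rot": [0, 0, 4], "jaw": -1},
    {"dp": [0, 0, 0], "rot": [0, 0, 4], "jaw": -1},
    {"dp": [0, 0, 0], "rot": [0, 0, 4], "jaw": -1}
  ]
}}

```text
clock: 12.85
eef_pos: [0.5142, -0.028, 0.2642]
eef_rot: [3.141, 0.0, 1.712]
wrist_force: [-2.0, 0.4, 5.6]
opening: 0.0402
grip_force: 25.0
```

```bash
python3 s.py
```

```text
t12.85 [ 0.5142 -0.028   0.2642] yaw98.08 q6 -0.331 F [-2.   0.4  5.6] M [-0.073  0.533  0.168] tq6 0.166 op0.0402 g25.0
```

{"fn": "carry_out", "kwargs": {
  "commands": [
    {"dp": [0, 0, 0], "rot": [0, 0, 3], "jaw": -1},
    {"dp": [0, 0, 0], "rot": [0, 0, 4], "jaw": -1},
    {"dp": [0, 0, 0], "rot": [0, 0, 4], "jaw": -1},
    {"dp": [0, 0, 0], "rot": [0, 0, 4], "jaw": -1}
  ]
}}

```text
clock: 13.18
eef_pos: [0.5142, -0.028, 0.2642]
eef_rot: [3.141, 0.0, 1.642]
wrist_force: [-2.2, -0.5, 5.1]
opening: 0.0404
grip_force: 25.0
```

```bash
python3 s.py
```

```text
t13.18 [ 0.5142 -0.028   0.2642] yaw94.07 q6 -0.260 F [-2.2 -0.5  5.1] M [-0.11   0.539  0.066] tq6 0.063 op0.0404 g25.0
```

{"fn": "carry_out", "kwargs": {
  "commands": [
    {"dp": [0, 0, 0], "rot": [0, 0, 3], "jaw": -1},
    {"dp": [0, 0, 0], "rot": [0, 0, 4], "jaw": -1},
    {"dp": [0, 0, 0], "rot": [0, 0, 4], "jaw": -1},
    {"dp": [0, 0, 0], "rot": [0, 0, 4], "jaw": -1}
  ]
}}

```text
clock: 13.52
eef_pos: [0.5143, -0.028, 0.2642]
eef_rot: [3.141, 0.0, 1.572]
wrist_force: [-2.2, 0.0, 5.9]
opening: 0.0404
grip_force: 25.0
```

```bash
python3 s.py
```

```text
t13.52 [ 0.5143 -0.028   0.2642] yaw90.05 q6 -0.190 F [-2.2  0.   5.9] M [-0.043  0.507  0.012] tq6 -0.012 op0.0404 g25.0
```

{"fn": "carry_out", "kwargs": {
  "commands": [
    {"dp": [0, 0, 0], "rot": [0, 0, 3], "jaw": -1},
    {"dp": [0, 0, 0], "rot": [0, 0, 4], "jaw": -1},
    {"dp": [0, 0, 0], "rot": [0, 0, 4], "jaw": -1},
    {"dp": [0, 0, 0], "rot": [0, 0, 4], "jaw": -1}
  ]
}}

```text
clock: 13.85
eef_pos: [0.5142, -0.028, 0.2642]
eef_rot: [3.141, 0.0, 1.502]
wrist_force: [-2.8, -0.2, 4.5]
opening: 0.0406
grip_force: 25.0
```

```bash
python3 s.py
```

```text
t13.85 [ 0.5142 -0.028   0.2642] yaw86.04 q6 -0.120 F [-2.8 -0.2  4.5] M [-0.1    0.485 -0.103] tq6 -0.083 op0.0406 g25.0
```

{"fn": "carry_out", "kwargs": {
  "commands": [
    {"dp": [0, 0, 0], "rot": [0, 0, 3], "jaw": -1},
    {"dp": [0, 0, 0], "rot": [0, 0, 4], "jaw": -1},
    {"dp": [0, 0, 0], "rot": [0, 0, 4], "jaw": -1},
    {"dp": [0, 0, 0], "rot": [0, 0, 4], "jaw": -1}
  ]
}}

```text
clock: 14.18
eef_pos: [0.5142, -0.028, 0.2642]
eef_rot: [3.141, 0.0, 1.432]
wrist_force: [-2.6, -0.1, 5.1]
opening: 0.0407
grip_force: 25.0
```

```bash
python3 s.py; python3 - <<'E'
from dot import *
w=env.grab_frame("wrist");print(dot(w,(284,258),40,150))
E
```

```text
t14.18 [ 0.5142 -0.028   0.2642] yaw82.04 q6 -0.051 F [-2.6 -0.1  5.1] M [-0.111  0.474 -0.047] tq6 -0.047 op0.0407 g25.0
[(347, array([256.32853026, 284.18731988])), (45, array([265.86666667, 239.44444444]))]
```

The grip isn't slipping (dot at (265.87,239.44) again), but the start angle fits the notches I inferred badly. I'll test the torque sign directly: turn back to 86°, open slightly and see which way the dial settles.

{"fn": "carry_out", "kwargs": {
  "commands": [
    {"dp": [0, 0, 0], "rot": [0, 0, -3], "jaw": -1},
    {"dp": [0, 0, 0], "rot": [0, 0, -4], "jaw": -1},
    {"dp": [0, 0, 0], "rot": [0, 0, -4], "jaw": -1},
    {"dp": [0, 0, 0], "rot": [0, 0, -4], "jaw": -1}
  ]
}}

```text
clock: 14.57
eef_pos: [0.5142, -0.028, 0.2642]
eef_rot: [3.141, 0.0, 1.502]
wrist_force: [-1.4, 0.4, 6.5]
opening: 0.0407
grip_force: 25.0
```

```bash
python3 s.py
```

```text
t14.57 [ 0.5142 -0.028   0.2642] yaw86.03 q6 -0.120 F [-1.4  0.4  6.5] M [-0.042  0.481 -0.2  ] tq6 -0.160 op0.0407 g25.0
```

{"fn": "carry_out", "kwargs": {
  "commands": [
    {"dp": [0, 0, 0], "rot": [0, 0, 0], "jaw": 0.05},
    {"dp": [0, 0, 0], "rot": [0, 0, 0], "jaw": 0.05},
    {"dp": [0, 0, 0], "rot": [0, 0, 0], "jaw": 0.05},
    {"dp": [0, 0, 0], "rot": [0, 0, 0], "jaw": 0.05}
  ]
}}

```text
clock: 14.9
eef_pos: [0.5144, -0.0279, 0.2631]
eef_rot: [-3.141, -0.0, 1.502]
wrist_force: [0.2, -0.4, -0.1]
opening: 0.0495
grip_force: 0.0
```

```bash
python3 s.py; python3 - <<'E'
from dot import *
st=env.read_state();w=env.grab_frame("wrist");o=dot(w,(284,258),40,150);print(o);cv2.imwrite("pics/w5.png",w[:,:,::-1])
for n,d in o:
    D=onz("wrist",d,.281,st);v=D[:2]-[.5145,-.0278];print(n,np.degrees(np.arctan2(v[1],v[0])),np.hypot(*v)*1e3)
E
```

```text
t14.90 [ 0.5144 -0.0279  0.2631] yaw86.06 q6 -0.121 F [ 0.2 -0.4 -0.1] M [-0.093  0.056 -0.03 ] tq6 -0.000 op0.0495 g0.0
[(44, array([266.79545455, 239.11363636]))]
44 125.02904177815441 15.37743812535598
```

The dial settled 4.8° clockwise, from azimuth 129.8° to 125.0°, which confirms the sign. It is now resting in click two. I'll regrip here and continue.

{"fn": "carry_out", "kwargs": {
  "commands": [
    {"dp": [0, 0, 0], "rot": [0, 0, 0], "jaw": -0.2},
    {"dp": [0, 0, 0], "rot": [0, 0, 0], "jaw": -0.6},
    {"dp": [0, 0, 0], "rot": [0, 0, 0], "jaw": -1},
    {"dp": [0, 0, 0], "rot": [0, 0, 0], "jaw": -1},
    {"dp": [0, 0, 0], "rot": [0, 0, 0], "jaw": -1}
  ],
  "squeeze": 25
}}

```text
clock: 15.37
eef_pos: [0.5142, -0.0279, 0.2633]
eef_rot: [-3.141, -0.0, 1.502]
wrist_force: [0.9, -1.0, -1.0]
opening: 0.0401
grip_force: 25.0
```

```bash
python3 s.py
```

```text
t15.37 [ 0.5142 -0.0279  0.2633] yaw86.06 q6 -0.121 F [ 0.9 -1.  -1. ] M [-0.044  0.07  -0.009] tq6 -0.003 op0.0401 g25.0
```

{"fn": "carry_out", "kwargs": {
  "commands": [
    {"dp": [0, 0, 0], "rot": [0, 0, 3], "jaw": -1},
    {"dp": [0, 0, 0], "rot": [0, 0, 6], "jaw": -1},
    {"dp": [0, 0, 0], "rot": [0, 0, 6], "jaw": -1},
    {"dp": [0, 0, 0], "rot": [0, 0, 6], "jaw": -1}
  ]
}}

```text
clock: 15.7
eef_pos: [0.5142, -0.028, 0.2633]
eef_rot: [-3.141, -0.0, 1.399]
wrist_force: [-0.2, 0.5, -1.5]
opening: 0.0404
grip_force: 25.0
```

```bash
python3 s.py
```

```text
t15.70 [ 0.5142 -0.028   0.2633] yaw80.13 q6 -0.017 F [-0.2  0.5 -1.5] M [-0.045  0.108  0.12 ] tq6 0.104 op0.0404 g25.0
```

{"fn": "carry_out", "kwargs": {
  "commands": [
    {"dp": [0, 0, 0], "rot": [0, 0, 3], "jaw": -1},
    {"dp": [0, 0, 0], "rot": [0, 0, 5], "jaw": -1},
    {"dp": [0, 0, 0], "rot": [0, 0, 5], "jaw": -1},
    {"dp": [0, 0, 0], "rot": [0, 0, 5], "jaw": -1}
  ]
}}

```text
clock: 16.03
eef_pos: [0.5142, -0.0279, 0.2633]
eef_rot: [-3.141, -0.0, 1.312]
wrist_force: [-0.2, -0.1, -1.4]
opening: 0.0404
grip_force: 25.0
```

```bash
python3 s.py
```

```text
t16.03 [ 0.5142 -0.0279  0.2633] yaw75.14 q6 0.070 F [-0.2 -0.1 -1.4] M [-0.089  0.136  0.022] tq6 0.021 op0.0404 g25.0
```

{"fn": "carry_out", "kwargs": {
  "commands": [
    {"dp": [0, 0, 0], "rot": [0, 0, 3], "jaw": -1},
    {"dp": [0, 0, 0], "rot": [0, 0, 4], "jaw": -1},
    {"dp": [0, 0, 0], "rot": [0, 0, 4], "jaw": -1},
    {"dp": [0, 0, 0], "rot": [0, 0, 4], "jaw": -1}
  ]
}}

```text
clock: 16.37
eef_pos: [0.5142, -0.0279, 0.2633]
eef_rot: [-3.141, -0.0, 1.241]
wrist_force: [-0.2, 0.2, -1.8]
opening: 0.0406
grip_force: 25.0
```

```bash
python3 s.py
```

```text
t16.37 [ 0.5142 -0.0279  0.2633] yaw71.13 q6 0.140 F [-0.2  0.2 -1.8] M [-0.106  0.081 -0.045] tq6 -0.026 op0.0406 g25.0
```

{"fn": "carry_out", "kwargs": {
  "commands": [
    {"dp": [0, 0, 0], "rot": [0, 0, 3], "jaw": -1},
    {"dp": [0, 0, 0], "rot": [0, 0, 4], "jaw": -1},
    {"dp": [0, 0, 0], "rot": [0, 0, 4], "jaw": -1},
    {"dp": [0, 0, 0], "rot": [0, 0, 4], "jaw": -1}
  ]
}}

```text
clock: 16.7
eef_pos: [0.5142, -0.0279, 0.2633]
eef_rot: [-3.141, 0.0, 1.171]
wrist_force: [-1.4, 0.5, -2.6]
opening: 0.0402
grip_force: 25.0
```

```bash
python3 s.py
```

```text
t16.70 [ 0.5142 -0.0279  0.2633] yaw67.12 q6 0.210 F [-1.4  0.5 -2.6] M [-0.077  0.228 -0.127] tq6 -0.090 op0.0402 g25.0
```

{"fn": "carry_out", "kwargs": {
  "commands": [
    {"dp": [0, 0, 0], "rot": [0, 0, 3], "jaw": -1},
    {"dp": [0, 0, 0], "rot": [0, 0, 3], "jaw": -1},
    {"dp": [0, 0, 0], "rot": [0, 0, 3], "jaw": -1},
    {"dp": [0, 0, 0], "rot": [0, 0, 3], "jaw": -1}
  ]
}}

```text
clock: 17.03
eef_pos: [0.5142, -0.0279, 0.2633]
eef_rot: [-3.141, 0.0, 1.119]
wrist_force: [-0.9, 0.4, -1.9]
opening: 0.0404
grip_force: 25.0
```

```bash
python3 s.py
```

```text
t17.03 [ 0.5142 -0.0279  0.2633] yaw64.13 q6 0.262 F [-0.9  0.4 -1.9] M [-0.078  0.199 -0.09 ] tq6 -0.122 op0.0404 g25.0
```

Third tooth passed. Next I'll go into click three and over the fourth tooth.

{"fn": "carry_out", "kwargs": {
  "commands": [
    {"dp": [0, 0, 0], "rot": [0, 0, 2.5], "jaw": -1},
    {"dp": [0, 0, 0], "rot": [0, 0, 2.5], "jaw": -1},
    {"dp": [0, 0, 0], "rot": [0, 0, 2.5], "jaw": -1},
    {"dp": [0, 0, 0], "rot": [0, 0, 2.5], "jaw": -1}
  ]
}}

```text
clock: 17.37
eef_pos: [0.5141, -0.0279, 0.2633]
eef_rot: [-3.141, 0.0, 1.076]
wrist_force: [-1.5, 0.3, -2.9]
opening: 0.0406
grip_force: 25.0
```

```bash
python3 s.py
```

```text
t17.37 [ 0.5141 -0.0279  0.2633] yaw61.65 q6 0.305 F [-1.5  0.3 -2.9] M [-0.05   0.303  0.19 ] tq6 0.233 op0.0406 g25.0
```

{"fn": "carry_out", "kwargs": {
  "commands": [
    {"dp": [0, 0, 0], "rot": [0, 0, 2.5], "jaw": -1},
    {"dp": [0, 0, 0], "rot": [0, 0, 2.5], "jaw": -1},
    {"dp": [0, 0, 0], "rot": [0, 0, 2.5], "jaw": -1},
    {"dp": [0, 0, 0], "rot": [0, 0, 2.5], "jaw": -1}
  ]
}}

```text
clock: 17.7
eef_pos: [0.5141, -0.0279, 0.2633]
eef_rot: [-3.141, 0.0, 1.032]
wrist_force: [-2.2, 0.1, -3.5]
opening: 0.0405
grip_force: 25.0
```

```bash
python3 s.py
```

```text
t17.70 [ 0.5141 -0.0279  0.2633] yaw59.12 q6 0.349 F [-2.2  0.1 -3.5] M [-0.069  0.379  0.159] tq6 0.185 op0.0405 g25.0
```

{"fn": "carry_out", "kwargs": {
  "commands": [
    {"dp": [0, 0, 0], "rot": [0, 0, 2.5], "jaw": -1},
    {"dp": [0, 0, 0], "rot": [0, 0, 2.5], "jaw": -1},
    {"dp": [0, 0, 0], "rot": [0, 0, 2.5], "jaw": -1},
    {"dp": [0, 0, 0], "rot": [0, 0, 2.5], "jaw": -1}
  ]
}}

```text
clock: 18.03
eef_pos: [0.5141, -0.0279, 0.2633]
eef_rot: [-3.141, 0.0, 0.988]
wrist_force: [-0.8, 0.1, -3.5]
opening: 0.0405
grip_force: 25.0
```

```bash
python3 s.py
```

```text
t18.03 [ 0.5141 -0.0279  0.2633] yaw56.61 q6 0.393 F [-0.8  0.1 -3.5] M [-0.057  0.413  0.076] tq6 0.100 op0.0405 g25.0
```

{"fn": "carry_out", "kwargs": {
  "commands": [
    {"dp": [0, 0, 0], "rot": [0, 0, 2.5], "jaw": -1},
    {"dp": [0, 0, 0], "rot": [0, 0, 2.5], "jaw": -1},
    {"dp": [0, 0, 0], "rot": [0, 0, 2.5], "jaw": -1},
    {"dp": [0, 0, 0], "rot": [0, 0, 2.5], "jaw": -1}
  ]
}}

```text
clock: 18.37
eef_pos: [0.5141, -0.0279, 0.2633]
eef_rot: [-3.141, 0.0, 0.945]
wrist_force: [-2.1, -0.2, -4.5]
opening: 0.0406
grip_force: 25.0
```

```bash
python3 s.py
```

```text
t18.37 [ 0.5141 -0.0279  0.2633] yaw54.12 q6 0.437 F [-2.1 -0.2 -4.5] M [-0.068  0.437  0.09 ] tq6 0.044 op0.0406 g25.0
```

{"fn": "carry_out", "kwargs": {
  "commands": [
    {"dp": [0, 0, 0], "rot": [0, 0, 3], "jaw": -1},
    {"dp": [0, 0, 0], "rot": [0, 0, 4], "jaw": -1},
    {"dp": [0, 0, 0], "rot": [0, 0, 4], "jaw": -1},
    {"dp": [0, 0, 0], "rot": [0, 0, 4], "jaw": -1}
  ]
}}

```text
clock: 18.7
eef_pos: [0.5141, -0.0279, 0.2633]
eef_rot: [-3.141, 0.0, 0.875]
wrist_force: [-2.2, -0.3, -5.0]
opening: 0.0403
grip_force: 25.0
```

```bash
python3 s.py
```

```text
t18.70 [ 0.5141 -0.0279  0.2633] yaw50.12 q6 0.507 F [-2.2 -0.3 -5. ] M [-0.067  0.522  0.027] tq6 -0.020 op0.0403 g25.0
```

Click three was at about 63° and the top of the fourth tooth at about 51.5°. Now into click four, gently.

{"fn": "carry_out", "kwargs": {
  "commands": [
    {"dp": [0, 0, 0], "rot": [0, 0, 3], "jaw": -1},
    {"dp": [0, 0, 0], "rot": [0, 0, 4], "jaw": -1},
    {"dp": [0, 0, 0], "rot": [0, 0, 4], "jaw": -1},
    {"dp": [0, 0, 0], "rot": [0, 0, 4], "jaw": -1}
  ]
}}

```text
clock: 19.03
eef_pos: [0.5141, -0.0279, 0.2633]
eef_rot: [-3.141, 0.0, 0.805]
wrist_force: [-3.0, -0.1, -4.4]
opening: 0.04
grip_force: 25.0
```

```bash
python3 s.py
```

```text
t19.03 [ 0.5141 -0.0279  0.2633] yaw46.12 q6 0.576 F [-3.  -0.1 -4.4] M [-0.03   0.545 -0.125] tq6 -0.089 op0.0400 g25.0
```

{"fn": "carry_out", "kwargs": {
  "commands": [
    {"dp": [0, 0, 0], "rot": [0, 0, 2], "jaw": -1},
    {"dp": [0, 0, 0], "rot": [0, 0, 2], "jaw": -1},
    {"dp": [0, 0, 0], "rot": [0, 0, 2], "jaw": -1},
    {"dp": [0, 0, 0], "rot": [0, 0, 2], "jaw": -1}
  ]
}}

```text
clock: 19.37
eef_pos: [0.5142, -0.0279, 0.2633]
eef_rot: [-3.141, 0.0, 0.77]
wrist_force: [-2.5, 0.7, -4.5]
opening: 0.0406
grip_force: 25.0
```

```bash
python3 s.py
```

```text
t19.37 [ 0.5142 -0.0279  0.2633] yaw44.11 q6 0.611 F [-2.5  0.7 -4.5] M [-0.026  0.593 -0.103] tq6 -0.134 op0.0406 g25.0
```

{"fn": "carry_out", "kwargs": {
  "commands": [
    {"dp": [0, 0, 0], "rot": [0, 0, 2], "jaw": -1},
    {"dp": [0, 0, 0], "rot": [0, 0, 2], "jaw": -1},
    {"dp": [0, 0, 0], "rot": [0, 0, 2], "jaw": -1},
    {"dp": [0, 0, 0], "rot": [0, 0, 2], "jaw": -1}
  ]
}}

```text
clock: 19.7
eef_pos: [0.5141, -0.0279, 0.2633]
eef_rot: [-3.141, 0.0, 0.735]
wrist_force: [-2.4, 0.5, -5.0]
opening: 0.0408
grip_force: 25.0
```

```bash
python3 s.py
```

```text
t19.70 [ 0.5141 -0.0279  0.2633] yaw42.12 q6 0.646 F [-2.4  0.5 -5. ] M [0.044 0.621 0.039] tq6 0.003 op0.0408 g25.0
```

Torque has fallen to zero in click four. I'll release and check that the dial stays.

```bash
cat > az.py <<'E'
from dot import *
st=env.read_state();w=env.grab_frame("wrist")
for n,d in dot(w,(284,258),40,150):
    D=onz("wrist",d,.281,st);v=D[:2]-[.5145,-.0278];print(n,d,np.degrees(np.arctan2(v[1],v[0])),np.hypot(*v)*1e3)
E
python3 az.py
```

```text
510 [286.87843137 250.2372549 ] 21.324134856182038 5.39344727066722
44 [267.06818182 238.95454545] 80.73443083067114 15.546185913758869
```

{"fn": "carry_out", "kwargs": {
  "commands": [
    {"dp": [0, 0, 0], "rot": [0, 0, 0], "jaw": 0.05},
    {"dp": [0, 0, 0], "rot": [0, 0, 0], "jaw": 0.05},
    {"dp": [0, 0, 0], "rot": [0, 0, 0], "jaw": 0.15},
    {"dp": [0, 0, 0], "rot": [0, 0, 0], "jaw": 0.3},
    {"dp": [0, 0, 0], "rot": [0, 0, 0], "jaw": 0.3},
    {"dp": [0, 0, 0], "rot": [0, 0, 0], "jaw": 0.3}
  ]
}}

```text
clock: 20.25
eef_pos: [0.5148, -0.0281, 0.2639]
eef_rot: [3.141, -0.001, 0.734]
wrist_force: [-0.3, 1.1, -1.0]
opening: 0.0607
grip_force: 0.0
```

```bash
python3 s.py; python3 az.py
```

```text
t20.25 [ 0.5148 -0.0281  0.2639] yaw42.06 q6 0.647 F [-0.3  1.1 -1. ] M [-0.092  0.146  0.002] tq6 -0.000 op0.0607 g0.0
672 [285.35267857 252.42410714] 19.791549307749513 4.087635437422993
41 [266.14634146 239.14634146] 80.68353457523861 15.612324306933102
```

The dial held at 80.7°. Backing off straight up.

{"fn": "carry_out", "kwargs": {
  "commands": [
    {"dp": [0, 0, -1.5], "rot": [0, 0, 0], "jaw": 0.3},
    {"dp": [0, 0, -4], "rot": [0, 0, 0], "jaw": 0.3},
    {"dp": [0, 0, -7.5], "rot": [0, 0, 0], "jaw": 0.3},
    {"dp": [0, 0, -11], "rot": [0, 0, 0], "jaw": 0.3},
    {"dp": [0, 0, -13], "rot": [0, 0, 0], "jaw": 0.3},
    {"dp": [0, 0, -13], "rot": [0, 0, 0], "jaw": 0.3},
    {"dp": [0, 0, -13], "rot": [0, 0, 0], "jaw": 0.3}
  ]
}}

```text
clock: 20.88
eef_pos: [0.5148, -0.028, 0.3943]
eef_rot: [3.14, -0.002, 0.734]
wrist_force: [0.8, 0.2, -0.1]
opening: 0.0611
grip_force: 0.0
```

```bash
python3 s.py; python3 - <<'E'
from dot import *
st=env.read_state();w=env.grab_frame("wrist");cv2.imwrite("pics/w6.png",w[:,:,::-1])
for n,d in dot(w,(284,205),28,150):
    v=onz("wrist",d,.281,st)[:2]-[.5145,-.0278];print(n,d,np.degrees(np.arctan2(v[1],v[0])),np.hypot(*v)*1e3)
E
```

```text
t20.88 [ 0.5148 -0.028   0.3943] yaw42.06 q6 0.647 F [ 0.8  0.2 -0.1] M [-0.035  0.089 -0.035] tq6 0.001 op0.0611 g0.0
427 [283.01639344 204.83840749] -168.0421929287048 0.16428144253826754
17 [273.35294118 193.        ] 80.96204694054798 15.750168273627713
```

View pics/w6.png

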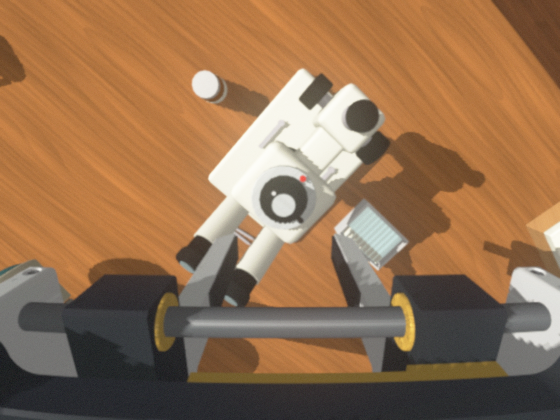

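The dial is clear, with its dot at (273,193), azimuth 81°. The jar at (210,86), the slide box at (372,234) and the forceps at (240,235) look undisturbed. Handing in.

```bash
python3 -c "
from bench import env
print(env.sign_off())"
```

```text
the job is handed in; nothing more can be done
None
```

I turned the dial back to its low stop, then four clicks clockwise by feel, and released it; it stayed in the fourth click and the job is handed in. The torque reached about 0.36 N m at the stop (limit 0.4), and I briefly turned back about 4° and let go at click two to check the torque sign. The jar, slide box and forceps look undisturbed in the last picture; the dish was hidden under the head, so I couldn't check it.

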